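Load the sample carrier in reverse order

TASK

Move the red-, yellow- and blue-lidded sample boxes from the grey bench rack into the three bays of the white-and-green carrier, in reverse order: whichever of these three stands leftmost in the rack as the robot sees it goes into the rightmost bay, the next into the middle bay, the rightmost into the leftmost bay (skip the white-lidded box when counting). When all three are seated and let go, put the white-lidded box on top of the red one so that it locks down over the lid's lugs. Never let a box tip over, and leave everything standing level and at rest.

Things in the scene. Friction and masses are not known exactly. Their poses are not given: they have to be found in the camera images.
- box_red: red-lidded box, 50 (x) x 46 (y) x 48 mm high, 90 g +-30%, grey base, lid = top 18 mm, sides flush. Two lid lugs, 9 mm dia, 5 mm high, at x 0, y +-11 mm; in the underside matching recesses 16 x 16 x 8 mm deep, so stacked undersides lie 48 mm apart. Origin: centre of underside, z up. Starts in a bay of rack, its y along the row, neighbours some 20 mm away: grip across x, by the lid, from above.
- box_yellow: yellow-lidded box, 50 (x) x 46 (y) x 48 mm high, 90 g +-30%, grey base, lid = top 18 mm, sides flush. Two lid lugs, 9 mm dia, 5 mm high, at x 0, y +-11 mm; in the underside matching recesses 16 x 16 x 8 mm deep, so stacked undersides lie 48 mm apart. Origin: centre of underside, z up. Starts in a bay of rack, its y along the row, neighbours some 20 mm away: grip across x, by the lid, from above.
- box_blue: blue-lidded box, 50 (x) x 46 (y) x 48 mm high, 90 g +-30%, grey base, lid = top 18 mm, sides flush. Two lid lugs, 9 mm dia, 5 mm high, at x 0, y +-11 mm; in the underside matching recesses 16 x 16 x 8 mm deep, so stacked undersides lie 48 mm apart. Origin: centre of underside, z up. Starts in a bay of rack, its y along the row, neighbours some 20 mm away: grip across x, by the lid, from above.
- box_white: white-lidded box, 50 (x) x 46 (y) x 48 mm high, 90 g +-30%, grey base, lid = top 18 mm, sides flush. Two lid lugs, 9 mm dia, 5 mm high, at x 0, y +-11 mm; in the underside matching recesses 16 x 16 x 8 mm deep, so stacked undersides lie 48 mm apart. Origin: centre of underside, z up. Starts in a bay of rack, its y along the row, neighbours some 20 mm away: grip across x, by the lid, from above.
- tag_red: Fixed red tag, 16 x 36 x 5 mm, on the far ledge of rack by the bay where the red-lidded box starts; it stays and records the starting order. Origin: centre of underside; axes as rack.
- tag_yellow: Fixed yellow tag, 16 x 36 x 5 mm, on the far ledge of rack by the bay where the yellow-lidded box starts; it stays and records the starting order. Origin: centre of underside; axes as rack.
- tag_blue: Fixed blue tag, 16 x 36 x 5 mm, on the far ledge of rack by the bay where the blue-lidded box starts; it stays and records the starting order. Origin: centre of underside; axes as rack.
- rack: Fixed grey rack with aluminium rims, where the row starts: four bays along its y, centres at y +102, +34, -34, -102 mm, x 0; tag ledge at +x (a white tag too). 276 mm (y), x -38 to +62 mm. Origin: row centre on the table; z up, y to the robot's left (within 0.25 rad). Bay 68 (x) x 64 (y) mm inside, floor at z 8 mm, rims and dividers 4 mm thick, tops at z 14 mm.
- carrier: Fixed white carrier with green rims and end tabs, empty at start: three bays along its y, centres at y +68 (left), 0, -68 mm (right), x 0. 76 (x) x 236 (y) mm. Origin: row centre on the table; z up, y to the robot's left (within 0.25 rad). Bay 68 (x) x 64 (y) mm inside, floor at z 8 mm, rims and dividers 4 mm thick, tops at z 14 mm.
Mind the look-alikes: they are no part of the job. What is shaped like the box_red but pink is not meant. Leave any turquoise look-alike of the box_white alone.

How it is judged:
On the way, in this order (a step that is already met when the one before it is completed fails the run):
1. the red, yellow and blue boxes stand in the carrier in reverse order, released (((y of tag_red in the frame of tag_yellow above 0 m and y of tag_yellow in the frame of tag_blue above 0 m and y of box_red in the frame of carrier between -0.081 and -0.055 m and y of box_yellow in the frame of carrier between -0.013 and 0.013 m and y of box_blue in the frame of carrier between 0.055 and 0.081 m) or (y of tag_red in the frame of tag_blue above 0 m and y of tag_blue in the frame of tag_yellow above 0 m and y of box_red in the frame of carrier between -0.081 and -0.055 m and y of box_blue in the frame of carrier between -0.013 and 0.013 m and y of box_yellow in the frame of carrier between 0.055 and 0.081 m) or (y of tag_yellow in the frame of tag_red above 0 m and y of tag_red in the frame of tag_blue above 0 m and y of box_yellow in the frame of carrier between -0.081 and -0.055 m and y of box_red in the frame of carrier between -0.013 and 0.013 m and y of box_blue in the frame of carrier between 0.055 and 0.081 m) or (y of tag_yellow in the frame of tag_blue above 0 m and y of tag_blue in the frame of tag_red above 0 m and y of box_yellow in the frame of carrier between -0.081 and -0.055 m and y of box_blue in the frame of carrier between -0.013 and 0.013 m and y of box_red in the frame of carrier between 0.055 and 0.081 m) or (y of tag_blue in the frame of tag_red above 0 m and y of tag_red in the frame of tag_yellow above 0 m and y of box_blue in the frame of carrier between -0.081 and -0.055 m and y of box_red in the frame of carrier between -0.013 and 0.013 m and y of box_yellow in the frame of carrier between 0.055 and 0.081 m) or (y of tag_blue in the frame of tag_yellow above 0 m and y of tag_yellow in the frame of tag_red above 0 m and y of box_blue in the frame of carrier between -0.081 and -0.055 m and y of box_yellow in the frame of carrier between -0.013 and 0.013 m and y of box_red in the frame of carrier between 0.055 and 0.081 m)) and x of box_red in the frame of carrier between -0.013 and 0.013 m and z of each of box_red, box_yellow, box_blue in the frame of carrier below 0.0105 m and angle between each of box_red, box_yellow, box_blue's own z axis and vertical below 0.08 rad and x of box_yellow in the frame of carrier between -0.013 and 0.013 m and x of box_blue in the frame of carrier between -0.013 and 0.013 m and contact force between the fingers and box_red below 0.3 N and contact force between the fingers and box_yellow below 0.3 N and contact force between the fingers and box_blue below 0.3 N), for 0.2 s.
2. the white box is locked on the red one (horizontal distance between box_white and box_red below 0.005 m and z of box_white in the frame of box_red between 0.046 and 0.0505 m and angle between box_white's own z axis and vertical below 0.06 rad and angle between the y axis of box_white and the y axis of box_red, either way round below 0.25 rad), for 0.2 s.
At the end, for the whole second after the job is handed in: Red, yellow and blue each level on its bay floor (13 mm of bay centre in x, y; 2.5 mm in height), reverse of their tags; white locked on red (centres within 5 mm, undersides 46 to 50.5 mm apart, 0.25 rad); levels within 0.08 rad (white 0.06); all released and under 20 mm/s (all of step 1 and all of step 2 and linear speed of each of box_red, box_yellow, box_blue, box_white below 0.02 m/s and contact force between the fingers and box_white below 0.3 N); the robot touches nothing.
It fails at once if a box is tipped more than 0.6 rad from upright (angle between any of box_red, box_yellow, box_blue, box_white's own z axis and vertical above 0.6 rad).
It also fails if it takes over 106 s, if anything falls off the work surface, if the arm or the gripper's body presses on something with over 40 N, if the wrist force passes 120 N, or if a joint passes its speed limit or range.

ROBOT

A 7-joint arm with a two-finger parallel gripper is mounted at the origin on the work surface. World frame = base frame: x ahead of the robot, y to its left, z up, the work surface at z = 0. Lengths are in m, angles in rad, forces in N, time in s.
With the tool pointing down it reaches from about 0.4 to 0.85 m from the base axis. Payload 10.4 kg.
Tool frame: the origin (TCP) lies midway between the tips of the shut fingers; the grasp point (between the pads) lies 19 mm behind it; z points along the fingers, y is the line along which they close (so a half turn about z gives the same grasp; the last joint's range is limited). The gripper opens to 85 mm and grips with 20 to 120 N. Pads are 22 mm wide; open, the fingers measure 114 mm over their backs; the gripper's body (76 mm by 85 mm) begins 54 mm behind the grasp point. The pads swing forward as they close: fully open they stand 13 mm farther back than shut.
Start: joints at [-1.264, 0.332, -0.065, 1.46, 0.022, 1.35, -0.088], TCP at [0.202, 0.591, 0.231] pointing down, gripper open.
Joint ranges: [-2.6, 2.6], [-0.5, 2.12], [-1.47, 1.34], [0.16, 2.42], [-1.27, 4.41], [0.06, 2.06], [-2.6, 2.6]. Speed limits (rad/s): [2.22, 2.22, 2.79, 2.79, 3.14, 3.14, 3.14].

INTERFACE

Orientations are given as a unit quaternion [x, y, z, w].
In Python, from workcell import get_obs, camera, camera_params, hand_in gives the robot as it stands.
- The arm moves only by the tool carry_out, never from a script. Its argument "commands" is a list that holds one entry, the list of rows, each a list of 6 numbers: the shift along the tool's x, y, z in units of 40 mm (1.0 is 40 mm), then the turn, a rotation vector about the tool's x, y, z in units of 6 degrees (1.0 is 6 degrees). In form: [[[x, y, z, ax, ay, az], ...]]. A call has 1 to 20 rows; each row shifts and turns the commanded pose from where the row before left it, along the tool's axes as they then stand; what a row does not reach is not made up. A row lasts 1/12 s, in which the tool goes at most 41.7 mm and 7.16 degrees, less where a joint would pass 70% of its speed; a pose out of reach is approached as far as the arm can. A call is refused whole if a number of a shift passes 1 or a number of a turn 1, either way. A call with a gripper value outside its range is refused whole. "hand" is the closure, from -1 (fully open) to 1 (shut), set as the call begins (left out, the last holds). The fingers move at their own pace and stop on an object; "force" is the grip in N (left out, the last holds). Time passes only in rows, so rows that do not move let the fingers close. It gives the time, the measured TCP pose, the force, the opening and the grip force at its end, in the units of the state.
- get_obs(): the state, without advancing time (a new reading comes with each control period).
- camera(name): name is "side" or "top" or "wrist"; returns the picture (480x640x3 uint8, red, green, blue); there is no depth.
- camera_params(name): a dict with "mtx" (3x3 intrinsics, pixels), "k1" (the pictures are not rectified: a ray, as slopes to the right and down, at radius r is drawn at 1 + k1 r^2 times it, then the intrinsics apply), "R" (3x3) and "t" (3): a world point X has camera coordinates R X + t. Camera axes: x right, y down, z forward; pixel columns grow to the right and rows downward; lengths in m; the calibration is good to about 2 mm. A picture is of the moment at which its call begins: read the wrist's pose just before it. camera_params takes no time and is no camera call; for the wrist camera it gives the pose at the moment of the call.
- hand_in(): hands the job in; it is judged then, once.
The state is a dict: "clock": time; "joint_pos": joint angles; "joint_velocities": joint speeds; "tau": joint torques, N m; "position": TCP position; "ee_rot": TCP orientation; "ft_force": force on the tool from outside, world axes, zero at the start; "torque": the same for the moment, N m; "grip_width": opening from 0.0 (shut) to 1.0 (fully open); "grasp_force": force on a finger pad.
Only numpy, scipy, OpenCV 4.12 (cv2) and the standard library are available. Lean on these libraries where they do the work, as an engineer would, in place of code of your own. Each camera call takes 0.05 s, during which the arm holds its last target. There are 200 camera calls.

## Working session

There is one attempt and no reset: what is moved stays moved. The work goes in short steps, Python scripts to look and compute and a tool call to move; the robot and the scene stay as the last step left them, time stands still between calls to the robot, and variables do not carry over. Pictures are saved under pics/ and viewed, at most 14 in all, crops included, and the job is handed in when it is done.

Besides the shell and the picture viewer there is one more tool, called after "Request:" as a command line: name --argument value ..., lists and objects as JSON in quotes. carry_out: Moves the arm, as the interface text tells. Its arguments: {"type":"object","properties":{"commands":{"type":"array"},"hand":{"type":"number"},"force":{"type":"number"}},"required":["commands"]}

```bash
mkdir -p pics
python3 - <<'E'
from workcell import *
import cv2
for n in("top","side"):
    cv2.imwrite(f"pics/{n}0.png",camera(n)[:,:,::-1]); p=camera_params(n); print(n,p)
o=get_obs();print(o)
E
```

```text
top {'mtx': array([[542.43455517,   0.        , 327.76946583],
       [  0.        , 542.43455517, 237.11707013],
       [  0.        ,   0.        ,   1.        ]]), 'k1': -0.1374929955891175, 'R': array([[ 0.02392539, -0.99965821, -0.01053717],
       [-0.98179049, -0.02150823, -0.18874541],
       [ 0.18845426,  0.0148611 , -0.98196952]]), 't': array([-9.51018726e-04,  5.11769884e-01,  1.02128048e+00])}
side {'mtx': array([[487.26409035,   0.        , 314.29233839],
       [  0.        , 487.26409035, 242.19712757],
       [  0.        ,   0.        ,   1.        ]]), 'k1': -0.09133822253744604, 'R': array([[ 0.9825508 , -0.18564259, -0.0114351 ],
       [-0.15176601, -0.7646743 , -0.6262909 ],
       [ 0.10752214,  0.61709808, -0.77950558]]), 't': array([-0.49834132,  0.1075857 ,  0.8771629 ])}
{'clock': 0.1, 'joint_pos': array([-1.26358311,  0.33279059, -0.06469984,  1.46085223,  0.02158356,
        1.34988424, -0.08850396]), 'joint_velocities': array([-0.00090199, -0.00068054, -0.00015149, -0.00118198, -0.00019027,
        0.001837  , -0.00111077]), 'tau': array([ 1.54533536e-03, -6.26734042e+01,  4.90329915e-02, -3.92431390e+01,
        1.63645431e-02,  6.76949785e-03, -2.23728347e-05]), 'position': array([0.20230725, 0.59100421, 0.23060921]), 'ee_rot': array([ 1.64154560e-01,  9.86434436e-01, -6.14449367e-04, -8.21373363e-05]), 'ft_force': array([ 0.47991416, -1.01742876, -0.67772433]), 'torque': array([-0.02296165, -0.01330514,  0.01631764]), 'grasp_force': 0.0, 'grip_width': 1.0017214464865192}
```

View pics/top0.png

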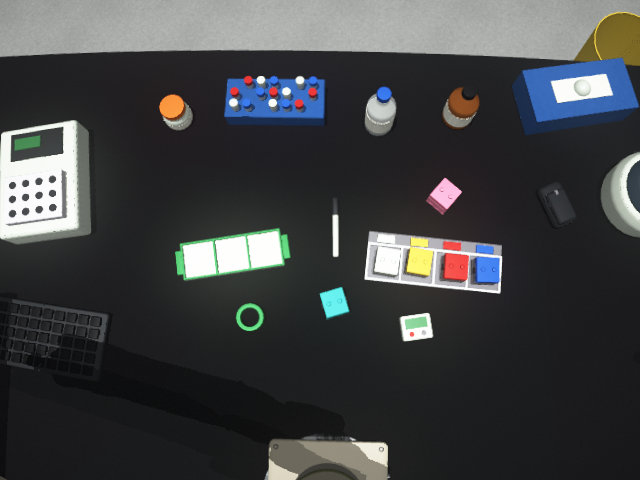

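View pics/side0.png

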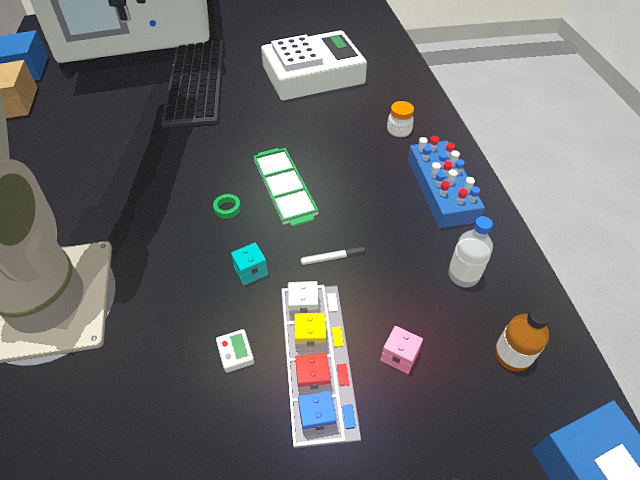

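The top view shows, left to right in the rack, white (387,260), yellow (420,262), red (456,266) and blue (488,269). The carrier is at about (232,254). The turquoise (334,302) and pink (445,196) look-alikes stand apart from the rack. The tags are in the same order. So yellow goes right, red middle, blue left. I'll enlarge both areas to measure.

Run:
```python
import cv2
a=cv2.imread("pics/top0.png")
cv2.imwrite("pics/rack.png",cv2.resize(a[225:300,358:508],None,fx=5.33,fy=5.33,interpolation=cv2.INTER_CUBIC)[:, :800])
cv2.imwrite("pics/carr.png",cv2.resize(a[220:290,168:298],None,fx=6,fy=6,interpolation=cv2.INTER_CUBIC))
```

```text
(no output)
```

View pics/rack.png

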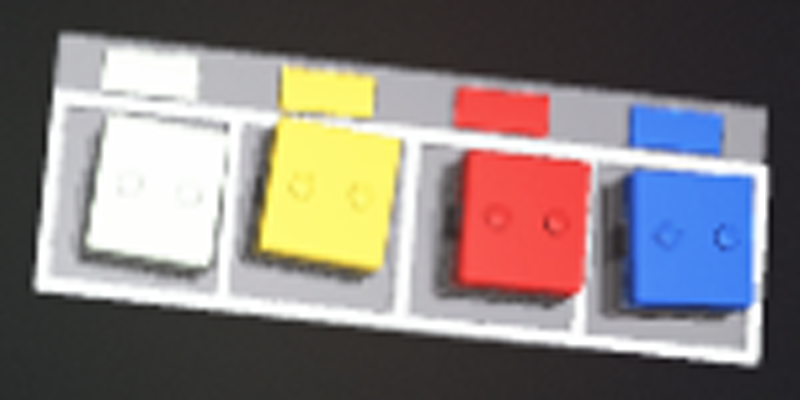

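View pics/carr.png

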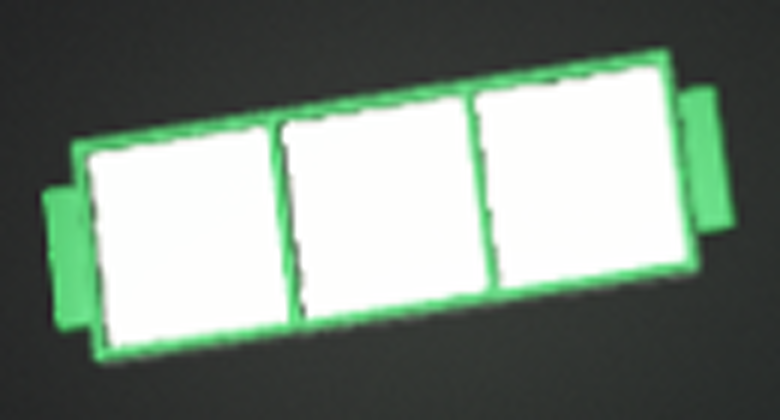

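The rack crop shows the four lids with their lugs: white (130,182)/(190,193), yellow (302,185)/(361,195), red (498,216)/(556,223), blue (668,234)/(727,237). The outer rim corners in the carrier crop are at (72,142), (668,48), (698,270) and (98,360).

```bash
cat > h.py <<'E'
import numpy as np, cv2
from workcell import *
from scipy.spatial.transform import Rotation as Ro
def w(p,uv,z):
    uv=np.array(uv,float).reshape(-1,1,2); k=np.array([p["k1"],0,0,0,0.])
    n=cv2.undistortPoints(uv,p["mtx"],k)[:,0]; R,t=p["R"],p["t"]
    d=np.c_[n,np.ones(len(n))]@R; c=-R.T@t
    return (c+d*((z-c[2])/d[:,2])[:,None])[:,:2]
def tcp():
    o=get_obs(); r=Ro.from_quat(o["ee_rot"]); return o,r
E
python3 - <<'E'
from h import *
np.set_printoptions(precision=4,suppress=True)
p=camera_params("top")
f=lambda a,s,o:(np.array(a,float)+.5)/s-.5+np.array(o)
B=dict(white=[(105,114),(228,124),(212,267),(88,252),(130,182),(190,193)],yellow=[(282,117),(402,137),(382,273),(258,252),(302,185),(361,195)],
red=[(466,150),(590,160),(585,292),(460,288),(498,216),(556,223)],blue=[(630,168),(752,175),(752,308),(633,307),(668,234),(727,237)])
for n,c in B.items():
    q=f(c,5.333,(358,225)); C=w(p,q[:4],.056); L=w(p,q[4:],.061)
    d=L[0]-L[1]; e=C[0]-C[1]+C[3]-C[2]
    print(n,C.mean(0),L.mean(0),"len",np.hypot(*d),"yaw",np.arctan2(-d[0],d[1]),np.arctan2(-e[0],e[1]))
for q,z,s,o in (([(72,142),(668,48),(698,270),(98,360)],.014,6,(168,220)),([(55,88),(768,164),(758,366),(36,292)],.014,5.333,(358,225))):
    C=w(p,f(q,s,o),z); e=C[0]-C[1]+C[3]-C[2]; y=np.arctan2(-e[0],e[1])
    print(C,"cen",C.mean(0),y,np.hypot(*(C[0]-C[1])),np.hypot(*(C[0]-C[3])))
    if s==6:
        for b in(.068,0,-.068): print(C.mean(0)+b*np.array([-np.sin(y),np.cos(y)]))
o,r=tcp(); print(r.as_matrix()); print(camera_params("wrist"))
E
```

```text
white [ 0.4674 -0.1061] [ 0.4672 -0.1062] len 0.022127968379649424 yaw -0.1623027162849536 -0.08064482014091943
yellow [ 0.4667 -0.1694] [ 0.4676 -0.1688] len 0.02179374622706848 yaw -0.14902164172816884 -0.14758773825763907
red [ 0.4579 -0.2409] [ 0.4582 -0.2404] len 0.02145449363744522 yaw -0.10118948466663841 -0.03735913329203055
blue [ 0.4527 -0.3028] [ 0.4535 -0.3035] len 0.02199343133224627 yaw -0.03266527592312779 -0.015461708943427289
[[0.4988 0.3164]
 [0.536  0.1119]
 [0.4598 0.0986]
 [0.4239 0.3019]] cen [0.4796 0.2072] 0.17749826697757962 0.2078537657100129 0.07621326971553749
[0.4676 0.2741]
[0.4796 0.2072]
[0.4916 0.1402]
[[ 0.5119 -0.0706]
 [ 0.4881 -0.3455]
 [ 0.4104 -0.3392]
 [ 0.4336 -0.0642]] cen [ 0.461  -0.2049] -0.08506352763180307 0.27596239058382555 0.07857221393101159
[[-0.9461  0.3239 -0.0004]
 [ 0.3239  0.9461 -0.0012]
 [-0.     -0.0012 -1.    ]]
{'mtx': array([[364.2472,   0.    , 316.7631],
       [  0.    , 364.2472, 243.9736],
       [  0.    ,   0.    ,   1.    ]]), 'k1': -0.03355078713327058, 'R': array([[ 0.3239,  0.9461, -0.002 ],
       [ 0.9112, -0.3114,  0.2696],
       [ 0.2545, -0.0891, -0.963 ]]), 't': array([-0.6238, -0.0355,  0.3788])}
```

Request:
carry_out --commands '[[[0,0,0,0,0,0.95],[0,0,0,0,0,0.95],[0,0,0,0,0,0.95],[0,0,0,0,0,0.95],[0,0,0,0,0,0.95],[0,0,0,0,0,0.95],[0,0,0,0,0,0.95],[0,0,0,0,0,0.95],[0,0,0,0,0,0.95],[0,0,0,0,0,0.95],[0,0,0,0,0,0.95],[0,0,0,0,0,0.95],[0,0,0,0,0,0.95],[0,0,0,0,0,0.95],[-0.29,0.89,0,0,0,0],[-0.29,0.89,0,0,0,0],[-0.29,0.89,0,0,0,0],[-0.29,0.89,0,0,0,0],[-0.29,0.89,0,0,0,0],[-0.29,0.89,0,0,0,0]]]' --hand -1 --force 40

```text
clock: 1.77
position: [0.4043, 0.4891, 0.2311]
ee_rot: [0.759, 0.652, -0.0, 0.0]
ft_force: [0.1, 0.7, 0.1]
grip_width: 1.001
grasp_force: 0.0
```

```bash
cat > go.py <<'E'
import sys
from h import *
# usage: go.py x y z heading -> remaining shift (units of 40 mm) and turn (6 deg) in tool axes
X=np.array([float(v) for v in sys.argv[1:4]]); h=float(sys.argv[4])
o,r=tcp(); T=Ro.from_matrix(np.array([[-np.sin(h),np.cos(h),0],[np.cos(h),np.sin(h),0],[0,0,-1.]]).T)
d=X-o["position"]
np.set_printoptions(precision=3,suppress=True)
print("t",o["clock"],"pos",o["position"],"grip",o["grip_width"],o["grasp_force"],"q",o["joint_pos"],"v",abs(o["joint_velocities"]).max(),"F",o["ft_force"])
print("turn",np.degrees((r.inv()*T).as_rotvec())/6,"shift now",r.inv().apply(d)/.04,"shift after turn",T.inv().apply(d)/.04)
E
python3 go.py 0.4676 -0.169 0.15 -0.149
```

```text
t 1.7667 pos [0.404 0.489 0.231] grip 1.0012674512351822 0.0 q [-1.13   0.353  0.233  1.447 -0.082  1.352 -1.045] v 0.7771455000655375 F [0.14  0.747 0.077]
turn [-0.002  0.003 -0.025] shift now [-16.023   4.049   2.031] shift after turn [-16.034   4.006   2.027]
```

Request:
carry_out --commands '[[[-0.89,0.223,0.112,0,0,0],[-0.89,0.223,0.112,0,0,0],[-0.89,0.223,0.112,0,0,0],[-0.89,0.223,0.112,0,0,0],[-0.89,0.223,0.112,0,0,0],[-0.89,0.223,0.112,0,0,0],[-0.89,0.223,0.112,0,0,0],[-0.89,0.223,0.112,0,0,0],[-0.89,0.223,0.112,0,0,0],[-0.89,0.223,0.112,0,0,0],[-0.89,0.223,0.112,0,0,0],[-0.89,0.223,0.112,0,0,0],[-0.89,0.223,0.112,0,0,0],[-0.89,0.223,0.112,0,0,0],[-0.89,0.223,0.112,0,0,0],[-0.89,0.223,0.112,0,0,0],[-0.89,0.223,0.112,0,0,0],[-0.89,0.223,0.112,0,0,0],[0,0,0,0,0,0],[0,0,0,0,0,0]]]'

```text
clock: 3.43
position: [0.4641, -0.1695, 0.1502]
ee_rot: [0.76, 0.65, -0.001, -0.0]
ft_force: [-0.0, 1.2, 0.4]
grip_width: 1.001
grasp_force: 0.0
```

```bash
python3 go.py 0.4676 -0.169 0.024 -0.149
python3 - <<'E'
from h import *
p=camera_params("wrist"); cv2.imwrite("pics/w1.png",camera("wrist")[:,:,::-1])
k=np.array([p["k1"],0,0,0,0.])
X=np.array([[.4676,-.169,.056],[.467,-.106,.056],[.458,-.2405,.056]])
print(cv2.projectPoints(X,cv2.Rodrigues(p["R"])[0],p["t"],p["mtx"],k)[0][:,0])
import pickle; pickle.dump(p,open("w1.pkl","wb"))
E
```

```text
t 3.4333 pos [ 0.464 -0.169  0.15 ] grip 1.001350331212629 0.0 q [-0.488  0.119  0.802  1.938 -0.093  1.124  0.195] v 0.049907485040766274 F [-0.035  1.158  0.406]
turn [-0.012  0.011 -0.067] shift now [0.029 0.089 3.154] shift after turn [0.025 0.085 3.154]
[[321.58260162 244.52227333]
 [305.44733454 149.64028962]
 [323.45114979 339.57922352]]
```

View pics/w1.png

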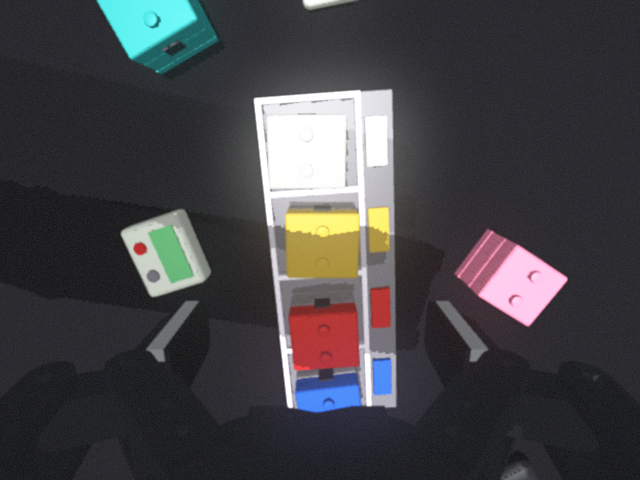

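The wrist view shows the yellow lid under the tool, with lugs at (322,231) and (322,263). The predicted lid centre is (321.6,244.5) and I read (322,243), so the two agree. Going down now.

Request:
carry_out --commands '[[[0.025,0.085,0,0,0,-0.067],[0,0,0.7,0,0,0],[0,0,0.7,0,0,0],[0,0,0.7,0,0,0],[0,0,0.5,0,0,0],[0,0,0.35,0,0,0],[0,0,0.2,0,0,0],[0,0,0,0,0,0],[0,0,0,0,0,0]]]'

```text
clock: 4.23
position: [0.4688, -0.1663, 0.025]
ee_rot: [0.756, 0.655, 0.0, -0.0]
ft_force: [-0.6, -0.2, 0.6]
grip_width: 1.001
grasp_force: 0.0
```

Request:
carry_out --commands '[[[0,0,0,0,0,0],[0,0,0,0,0,0],[0,0,0,0,0,0],[0,0,0,0,0,0],[0,0,0,0,0,0],[0,0,0,0,0,0],[0,0,0,0,0,0],[0,0,0,0,0,0]]]' --hand 1 --force 40

```text
clock: 4.9
position: [0.4691, -0.1669, 0.0255]
ee_rot: [0.756, 0.654, 0.001, 0.0]
ft_force: [-0.6, 0.6, 6.5]
grip_width: 0.581
grasp_force: 41.3
```

```bash
python3 go.py 0.4676 -0.169 0.024 -0.149
```

```text
t 4.9 pos [ 0.469 -0.167  0.026] grip 0.5806719104195093 41.32690038532019 q [-0.39   0.348  0.733  2.033 -0.305  0.867  0.368] v 0.002029153089736964 F [-0.626  0.635  6.51 ]
turn [ 0.014 -0.007  0.043] shift now [-0.058 -0.03   0.038] shift after turn [-0.058 -0.029  0.038]
```

Request:
carry_out --commands '[[[0,0,-0.25,0,0,0],[0,0,-0.5,0,0,0],[0,0,-0.6,0,0,0],[0,0,-0.6,0,0,0],[0,0,-0.5,0,0,0],[0,0,-0.25,0,0,0],[0,0,0,0,0,-0.6],[0,0,0,0,0,-0.8],[0,0,0,0,0,-0.8],[0,0,0,0,0,-0.8],[0,0,0,0,0,0]]]'

```text
clock: 5.82
position: [0.4681, -0.1669, 0.1326]
ee_rot: [0.643, 0.766, 0.0, -0.0]
ft_force: [0.2, -0.5, -1.6]
grip_width: 0.579
grasp_force: 42.1
```

```bash
python3 go.py 0.4916 0.1425 0.13 0.177
```

```text
t 5.8167 pos [ 0.468 -0.167  0.133] grip 0.5789435096168107 42.078157514333725 q [-0.457  0.152  0.772  1.95  -0.12   1.086  0.539] v 0.153736595729303 F [ 0.249 -0.495 -1.627]
turn [-0.002 -0.003 -0.035] shift now [7.518 1.913 0.068] shift after turn [7.511 1.941 0.065]
```

Request:
carry_out --commands '[[[0.4,0.105,0,0,0,-0.035],[0.8,0.205,0,0,0,0],[0.8,0.205,0,0,0,0],[0.8,0.205,0,0,0,0],[0.8,0.205,0,0,0,0],[0.8,0.205,0,0,0,0],[0.8,0.205,0,0,0,0],[0.8,0.205,0,0,0,0],[0.8,0.205,0,0,0,0],[0.5,0.13,0,0,0,0],[0.21,0.06,0,0,0,0],[0,0,0,0,0,0],[0,0,0,0,0,0],[0,0,0,0,0,0]]]'

```text
clock: 6.98
position: [0.493, 0.1403, 0.1326]
ee_rot: [0.645, 0.765, -0.0, 0.0]
ft_force: [-0.1, -0.4, -1.2]
grip_width: 0.581
grasp_force: 42.0
```

```bash
python3 go.py 0.4916 0.1425 0.027 0.177
python3 - <<'E'
from h import *
p=camera_params("wrist"); cv2.imwrite("pics/w2.png",camera("wrist")[:,:,::-1])
import pickle; pickle.dump(p,open("w2.pkl","wb"))
E
```

```text
t 6.9833 pos [0.493 0.14  0.133] grip 0.5811726474566523 42.04249106347561 q [-0.844  0.173  0.527  1.903 -0.097  1.091 -0.109] v 0.006299393193924727 F [-0.14  -0.418 -1.167]
turn [-0.002  0.005 -0.067] shift now [ 0.061 -0.025  2.641] shift after turn [ 0.059 -0.025  2.641]
```

View pics/w2.png

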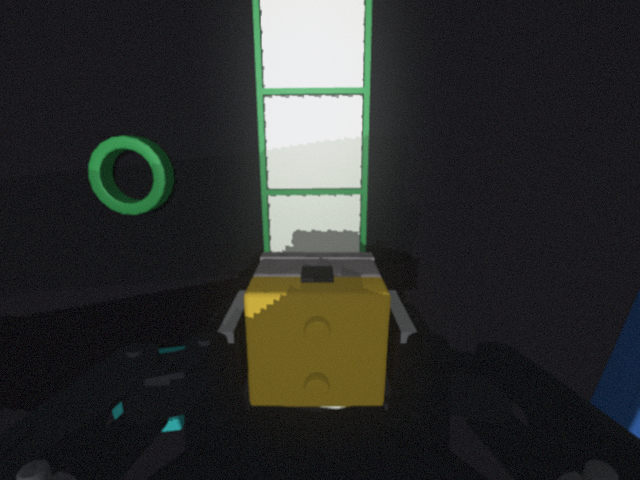

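The wrist view shows yellow held square, with lugs at (317,327) and (317,383). The carrier dividers are at rows 91 and 191, and the side rims at columns 264 and 365. I'll check the numbers with these.

Run:
```python
from h import *
import pickle
p=pickle.load(open("w2.pkl","rb")); o,r=tcp()
L=w(p,[(317,327),(317,383)],o["position"][2]+.0355); print(L.mean(0),np.hypot(*(L[0]-L[1])), r.inv().apply(np.r_[L.mean(0)-o["position"][:2],0]))
D=w(p,[(262,91.5),(367,91.5),(266,191),(364,191)],.014); print(D,"cen",D.mean(0))
```

```text
[0.493226   0.13932753] 0.021428578026638063 [-1.05952506e-03  2.89384861e-05  2.88414463e-07]
[[0.43984568 0.23339936]
 [0.50920252 0.24528924]
 [0.45147146 0.16769181]
 [0.52064192 0.17954966]] cen [0.4802904  0.20648252]
```

Request:
carry_out --commands '[[[0.02,-0.02,0.4,0,0,-0.067],[0,0,0.6,0,0,0],[0,0,0.6,0,0,0],[0,0,0.5,0,0,0],[0,0,0.3,0,0,0],[0,0,0.15,0,0,0],[0,0,0.1,0,0,0],[0,0,0,0,0,0],[0,0,0,0,0,0],[0,0,0,0,0,0]]]'

```text
clock: 7.87
position: [0.4927, 0.1432, 0.0276]
ee_rot: [0.641, 0.768, 0.001, 0.0]
ft_force: [0.2, -0.0, -0.4]
grip_width: 0.576
grasp_force: 42.0
```

Request:
carry_out --commands '[[[0,0,0,0,0,0],[0,0,0,0,0,0],[0,0,0,0,0,0],[0,0,0,0,0,0],[0,0,0,0,0,0],[0,0,0,0,0,0]]]' --hand -1

```text
clock: 8.37
position: [0.492, 0.1429, 0.0267]
ee_rot: [0.641, 0.768, 0.0, -0.0]
ft_force: [-0.5, 0.2, 0.0]
grip_width: 0.997
grasp_force: 0.0
```

Request:
carry_out --commands '[[[0,0,-0.3,0,0,0],[0,0,-0.6,0,0,0],[0,0,-0.6,0,0,0],[0,0,-0.6,0,0,0],[0,0,-0.5,0,0,0],[0,0,0,0,0,0.9],[0,0,0,0,0,0.9],[0,0,0,0,0,0.6],[0,0,0,0,0,0],[0,0,0,0,0,0]]]'

```text
clock: 9.2
position: [0.4921, 0.1429, 0.1313]
ee_rot: [0.731, 0.682, 0.0, 0.0]
ft_force: [0.4, 0.4, -0.4]
grip_width: 1.003
grasp_force: 0.0
```

```bash
python3 go.py 0.458 -0.2405 0.13 -0.075
```

```text
t 9.2 pos [0.492 0.143 0.131] grip 1.0032014309895392 0.0 q [-0.874  0.176  0.555  1.906 -0.104  1.087 -0.347] v 0.01796548270398405 F [ 0.37   0.42  -0.356]
turn [ 0.004 -0.003  0.056] shift now [-9.621 -0.188  0.028] shift after turn [-9.622 -0.132  0.032]
```

Request:
carry_out --commands '[[[-0.4,-0.01,0,0,0,0.056],[-0.8,-0.01,0,0,0,0],[-0.8,-0.01,0,0,0,0],[-0.8,-0.01,0,0,0,0],[-0.8,-0.01,0,0,0,0],[-0.8,-0.01,0,0,0,0],[-0.8,-0.01,0,0,0,0],[-0.8,-0.01,0,0,0,0],[-0.8,-0.01,0,0,0,0],[-0.8,-0.01,0,0,0,0],[-0.8,-0.01,0,0,0,0],[-0.8,-0.01,0,0,0,0],[-0.42,-0.01,0,0,0,0],[0,0,0,0,0,0],[0,0,0,0,0,0],[0,0,0,0,0,0]]]'

```text
clock: 10.53
position: [0.4571, -0.2399, 0.1306]
ee_rot: [0.733, 0.68, 0.0, -0.0]
ft_force: [-0.4, 0.7, 0.5]
grip_width: 1.004
grasp_force: 0.0
```

```bash
python3 go.py 0.458 -0.2405 0.026 -0.075
```

```text
t 10.5333 pos [ 0.457 -0.24   0.131] grip 1.0038319238153663 0.0 q [-0.356  0.225  0.848  1.907 -0.19   1.093  0.491] v 0.017065588615742044 F [-0.399  0.702  0.501]
turn [-0.003 -0.005 -0.009] shift now [-0.016  0.024  2.614] shift after turn [-0.014  0.023  2.614]
```

Request:
carry_out --commands '[[[-0.04,0.02,0.4,0,0,0],[0,0,0.6,0,0,0],[0,0,0.6,0,0,0],[0,0,0.5,0,0,0],[0,0,0.3,0,0,0],[0,0,0.2,0,0,0],[0,0,0,0,0,0],[0,0,0,0,0,0]]]'

```text
clock: 11.2
position: [0.4583, -0.2419, 0.0272]
ee_rot: [0.734, 0.68, 0.0, 0.0]
ft_force: [0.6, 0.3, -0.3]
grip_width: 0.996
grasp_force: 0.0
```

Request:
carry_out --commands '[[[0,0,0,0,0,0],[0,0,0,0,0,0],[0,0,0,0,0,0],[0,0,0,0,0,0],[0,0,0,0,0,0],[0,0,0,0,0,0],[0,0,0,0,0,0],[0,0,0,0,0,0]]]' --hand 1 --force 40

```text
clock: 11.87
position: [0.4586, -0.2422, 0.0275]
ee_rot: [0.734, 0.679, 0.001, 0.0]
ft_force: [-0.8, 1.3, 6.8]
grip_width: 0.578
grasp_force: 41.6
```

Request:
carry_out --commands '[[[0,0,-0.25,0,0,0],[0,0,-0.5,0,0,0],[0,0,-0.6,0,0,0],[0,0,-0.6,0,0,0],[0,0,-0.5,0,0,0],[0,0,-0.25,0,0,0],[0,0,0,0,0,-0.6],[0,0,0,0,0,-0.9],[0,0,0,0,0,-0.9],[0,0,0,0,0,0],[0,0,0,0,0,0]]]'

```text
clock: 12.78
position: [0.4577, -0.242, 0.1345]
ee_rot: [0.644, 0.765, 0.0, -0.0]
ft_force: [0.2, 0.3, -1.3]
grip_width: 0.579
grasp_force: 41.9
```

```bash
python3 go.py 0.480 0.2075 0.13 0.177
```

```text
t 12.7833 pos [ 0.458 -0.242  0.135] grip 0.5786721048486357 41.923588179051876 q [-0.329  0.217  0.819  1.898 -0.178  1.1    0.731] v 0.022552325711977628 F [ 0.166  0.265 -1.346]
turn [-0.002 -0.003 -0.056] shift now [10.978  2.463  0.117] shift after turn [10.964  2.527  0.114]
```

Request:
carry_out --commands '[[[0.4,0.09,0,0,0,-0.056],[0.8,0.185,0,0,0,0],[0.8,0.185,0,0,0,0],[0.8,0.185,0,0,0,0],[0.8,0.185,0,0,0,0],[0.8,0.185,0,0,0,0],[0.8,0.185,0,0,0,0],[0.8,0.185,0,0,0,0],[0.8,0.185,0,0,0,0],[0.8,0.185,0,0,0,0],[0.8,0.185,0,0,0,0],[0.8,0.185,0,0,0,0],[0.8,0.185,0,0,0,0],[0.6,0.14,0,0,0,0],[0.36,0.08,0,0,0,0],[0,0,0,0,0,0],[0,0,0,0,0,0],[0,0,0,0,0,0]]]'

```text
clock: 14.28
position: [0.4793, 0.2057, 0.1345]
ee_rot: [0.642, 0.767, -0.0, 0.0]
ft_force: [0.6, -0.6, -1.4]
grip_width: 0.578
grasp_force: 41.9
```

```bash
python3 go.py 0.480 0.206 0.0275 0.177
```

```text
t 14.2833 pos [0.479 0.206 0.135] grip 0.5782818787188585 41.89621243625879 q [-0.915  0.189  0.468  1.876 -0.095  1.099 -0.233] v 0.0098530270831233 F [ 0.617 -0.561 -1.42 ]
turn [-0.004  0.007  0.002] shift now [0.005 0.02  2.675] shift after turn [0.003 0.019 2.675]
```

Request:
carry_out --commands '[[[-0.04,0.02,0.4,0,0,0],[0,0,0.6,0,0,0],[0,0,0.6,0,0,0],[0,0,0.5,0,0,0],[0,0,0.3,0,0,0],[0,0,0.18,0,0,0],[0,0,0.1,0,0,0],[0,0,0,0,0,0],[0,0,0,0,0,0],[0,0,0,0,0,0]]]'

```text
clock: 15.12
position: [0.4808, 0.2061, 0.0283]
ee_rot: [0.641, 0.768, 0.001, 0.0]
ft_force: [-0.2, -0.1, -1.2]
grip_width: 0.58
grasp_force: 41.9
```

Request:
carry_out --commands '[[[0,0,0,0,0,0],[0,0,0,0,0,0],[0,0,0,0,0,0],[0,0,0,0,0,0],[0,0,0,0,0,0],[0,0,0,0,0,0]]]' --hand -1

```text
clock: 15.62
position: [0.4802, 0.206, 0.0275]
ee_rot: [0.641, 0.768, 0.0, -0.0]
ft_force: [-1.1, 0.2, -1.0]
grip_width: 0.998
grasp_force: 0.0
```

Request:
carry_out --commands '[[[0,0,-0.3,0,0,0],[0,0,-0.6,0,0,0],[0,0,-0.6,0,0,0],[0,0,-0.6,0,0,0],[0,0,-0.5,0,0,0],[0,0,0,0,0,0.8],[0,0,0,0,0,0.7],[0,0,0,0,0,0.5],[0,0,0,0,0,0],[0,0,0,0,0,0]]]'

```text
clock: 16.45
position: [0.4802, 0.206, 0.1321]
ee_rot: [0.717, 0.697, 0.0, 0.0]
ft_force: [0.8, -0.4, -0.2]
grip_width: 0.995
grasp_force: 0.0
```

```bash
python3 go.py 0.453 -0.3033 0.13 -0.028
```

```text
t 16.45 pos [0.48  0.206 0.132] grip 0.9952207576570377 0.0 q [-0.936  0.195  0.495  1.878 -0.104  1.093 -0.429] v 0.015140815427646549 F [ 0.767 -0.422 -0.215]
turn [ 0.004 -0.004  0.004] shift now [-12.747  -0.329   0.047] shift after turn [-12.747  -0.324   0.052]
```

Request:
carry_out --commands '[[[-0.4,-0.02,0,0,0,0],[-0.85,-0.02,0,0,0,0],[-0.85,-0.02,0,0,0,0],[-0.85,-0.02,0,0,0,0],[-0.85,-0.02,0,0,0,0],[-0.85,-0.02,0,0,0,0],[-0.85,-0.02,0,0,0,0],[-0.85,-0.02,0,0,0,0],[-0.85,-0.02,0,0,0,0],[-0.85,-0.02,0,0,0,0],[-0.85,-0.02,0,0,0,0],[-0.85,-0.02,0,0,0,0],[-0.85,-0.02,0,0,0,0],[-0.85,-0.02,0,0,0,0],[-0.85,-0.02,0,0,0,0],[-0.45,-0.02,0,0,0,0],[0,0,0,0,0,0],[0,0,0,0,0,0],[0,0,0,0,0,0]]]'

```text
clock: 18.03
position: [0.4521, -0.303, 0.1313]
ee_rot: [0.717, 0.697, 0.0, -0.0]
ft_force: [0.1, 0.2, 0.6]
grip_width: 0.999
grasp_force: 0.0
```

```bash
python3 go.py 0.453 -0.3033 0.0265 -0.028
```

```text
t 18.0333 pos [ 0.452 -0.303  0.131] grip 0.9989867794200771 0.0 q [-0.225  0.31   0.863  1.836 -0.262  1.114  0.703] v 0.020325213823869735 F [0.096 0.238 0.628]
turn [-0.003 -0.007 -0.004] shift now [-0.01   0.022  2.621] shift after turn [-0.008  0.022  2.621]
```

Request:
carry_out --commands '[[[-0.02,0.02,0.4,0,0,0],[0,0,0.6,0,0,0],[0,0,0.6,0,0,0],[0,0,0.5,0,0,0],[0,0,0.3,0,0,0],[0,0,0.2,0,0,0],[0,0,0,0,0,0],[0,0,0,0,0,0]]]'

```text
clock: 18.7
position: [0.4536, -0.3041, 0.028]
ee_rot: [0.717, 0.697, 0.0, 0.0]
ft_force: [-0.2, -0.0, 0.4]
grip_width: 1.003
grasp_force: 0.0
```

Request:
carry_out --commands '[[[0,0,0,0,0,0],[0,0,0,0,0,0],[0,0,0,0,0,0],[0,0,0,0,0,0],[0,0,0,0,0,0],[0,0,0,0,0,0],[0,0,0,0,0,0],[0,0,0,0,0,0]]]' --hand 1 --force 40

```text
clock: 19.37
position: [0.4538, -0.3045, 0.0283]
ee_rot: [0.717, 0.697, 0.0, 0.001]
ft_force: [-0.7, 0.9, 6.0]
grip_width: 0.577
grasp_force: 42.0
```

Request:
carry_out --commands '[[[0,0,-0.25,0,0,0],[0,0,-0.5,0,0,0],[0,0,-0.6,0,0,0],[0,0,-0.6,0,0,0],[0,0,-0.5,0,0,0],[0,0,-0.25,0,0,0],[0,0,0,0,0,-0.5],[0,0,0,0,0,-0.8],[0,0,0,0,0,-0.65],[0,0,0,0,0,0],[0,0,0,0,0,0]]]'

```text
clock: 20.28
position: [0.453, -0.3042, 0.1353]
ee_rot: [0.644, 0.765, 0.0, -0.0]
ft_force: [-0.4, 0.0, -0.5]
grip_width: 0.575
grasp_force: 41.5
```

```bash
python3 go.py 0.468 0.274 0.13 0.177
```

```text
t 20.2833 pos [ 0.453 -0.304  0.135] grip 0.5746374037738619 41.546547152101994 q [-0.199  0.3    0.831  1.828 -0.245  1.12   0.89 ] v 0.016518290534618573 F [-0.412  0.04  -0.465]
turn [-0.001 -0.004 -0.043] shift now [14.175  2.852  0.139] shift after turn [14.162  2.915  0.133]
```

Request:
carry_out --commands '[[[0.4,0.08,0,0,0,-0.043],[0.85,0.175,0,0,0,0],[0.85,0.175,0,0,0,0],[0.85,0.175,0,0,0,0],[0.85,0.175,0,0,0,0],[0.85,0.175,0,0,0,0],[0.85,0.175,0,0,0,0],[0.85,0.175,0,0,0,0],[0.85,0.175,0,0,0,0],[0.85,0.175,0,0,0,0],[0.85,0.175,0,0,0,0],[0.85,0.175,0,0,0,0],[0.85,0.175,0,0,0,0],[0.85,0.175,0,0,0,0],[0.85,0.175,0,0,0,0],[0.85,0.175,0,0,0,0],[0.65,0.135,0,0,0,0],[0.36,0.075,0,0,0,0],[0,0,0,0,0,0],[0,0,0,0,0,0]]]'

```text
clock: 21.95
position: [0.4669, 0.2734, 0.1351]
ee_rot: [0.641, 0.767, -0.001, 0.0]
ft_force: [-0.2, -0.7, -0.8]
grip_width: 0.576
grasp_force: 41.6
```

```bash
python3 go.py 0.468 0.2735 0.0283 0.177
```

```text
t 21.95 pos [0.467 0.273 0.135] grip 0.5762547528369077 41.569895669817924 q [-0.977  0.231  0.413  1.824 -0.102  1.109 -0.35 ] v 0.026736769423699704 F [-0.236 -0.664 -0.848]
turn [-0.006  0.01   0.014] shift now [0.001 0.03  2.669] shift after turn [-0.002  0.028  2.669]
```

Lower blue, release and back off. White is next, at about (0.467,-0.106), with yaw roughly -0.12.

Request:
carry_out --commands '[[[-0.02,0.02,0.4,0,0,0],[0,0,0.6,0,0,0],[0,0,0.6,0,0,0],[0,0,0.5,0,0,0],[0,0,0.3,0,0,0],[0,0,0.18,0,0,0],[0,0,0.1,0,0,0],[0,0,0,0,0,0],[0,0,0,0,0,0],[0,0,0,0,0,0]]]'

```text
clock: 22.78
position: [0.4686, 0.2733, 0.0292]
ee_rot: [0.641, 0.767, 0.001, 0.0]
ft_force: [0.4, -0.9, -0.6]
grip_width: 0.58
grasp_force: 41.7
```

Request:
carry_out --commands '[[[0,0,0,0,0,0],[0,0,0,0,0,0],[0,0,0,0,0,0],[0,0,0,0,0,0],[0,0,0,0,0,0],[0,0,0,0,0,0]]]' --hand -1

```text
clock: 23.28
position: [0.4679, 0.2733, 0.0283]
ee_rot: [0.641, 0.768, 0.0, -0.0]
ft_force: [-0.2, -0.2, -0.3]
grip_width: 1.003
grasp_force: 0.0
```

Request:
carry_out --commands '[[[0,0,-0.3,0,0,0],[0,0,-0.6,0,0,0],[0,0,-0.6,0,0,0],[0,0,-0.6,0,0,0],[0,0,-0.5,0,0,0],[0,0,0,0,0,0.9],[0,0,0,0,0,0.9],[0,0,0,0,0,0.9],[0,0,0,0,0,0],[0,0,0,0,0,0]]]'

```text
clock: 24.12
position: [0.4679, 0.2733, 0.1329]
ee_rot: [0.742, 0.671, 0.0, -0.0]
ft_force: [-0.4, 0.3, -0.8]
grip_width: 1.001
grasp_force: 0.0
```

```bash
python3 go.py 0.467 -0.106 0.13 -0.12
```

```text
t 24.1167 pos [0.468 0.273 0.133] grip 1.0005784115029943 0.0 q [-1.008  0.236  0.451  1.827 -0.115  1.103 -0.616] v 0.024861308883569692 F [-0.397  0.259 -0.808]
turn [ 0.004 -0.004  0.186] shift now [-9.436  0.928  0.069] shift after turn [-9.416  1.112  0.073]
```

Request:
carry_out --commands '[[[0,0,0,0,0,0.186],[-0.4,0.085,0,0,0,0],[-0.8,0.085,0,0,0,0],[-0.8,0.085,0,0,0,0],[-0.8,0.085,0,0,0,0],[-0.8,0.085,0,0,0,0],[-0.8,0.085,0,0,0,0],[-0.8,0.085,0,0,0,0],[-0.8,0.085,0,0,0,0],[-0.8,0.085,0,0,0,0],[-0.8,0.085,0,0,0,0],[-0.8,0.085,0,0,0,0],[-0.6,0.085,0,0,0,0],[-0.42,0.085,0,0,0,0],[0,0,0,0,0,0],[0,0,0,0,0,0],[0,0,0,0,0,0]]]'

```text
clock: 25.53
position: [0.4653, -0.1056, 0.1322]
ee_rot: [0.749, 0.663, 0.0, -0.0]
ft_force: [0.2, 1.8, 0.6]
grip_width: 1.003
grasp_force: 0.0
```

```bash
python3 go.py 0.467 -0.106 0.0265 -0.12
python3 - <<'E'
from h import *
import pickle
q=pickle.load(open("w1.pkl","rb"));L=w(q,[(306,135),(306,170)],.061); print("white from w1",L.mean(0),L)
p=camera_params("wrist"); cv2.imwrite("pics/w3.png",camera("wrist")[:,:,::-1]); a=camera("top")[:,:,::-1]; cv2.imwrite("pics/top1.png",a)
pickle.dump(p,open("w3.pkl","wb"))
c=[cv2.resize(a[215:290,173:298],(800,480),interpolation=cv2.INTER_CUBIC)]
cv2.imwrite("pics/t1c.png",c[0])
E
```

```text
t 25.5333 pos [ 0.465 -0.106  0.132] grip 1.0026631391754823 0.0 q [-0.594  0.092  0.765  1.997 -0.072  1.08   0.082] v 0.0142278175095306 F [0.183 1.771 0.575]
turn [-0.004 -0.004 -0.019] shift now [-0.005  0.044  2.641] shift after turn [-0.004  0.043  2.641]
white from w1 [ 0.46720101 -0.10779444] [[ 0.46891758 -0.09739301]
 [ 0.46548444 -0.11819587]]
```

View pics/w3.png

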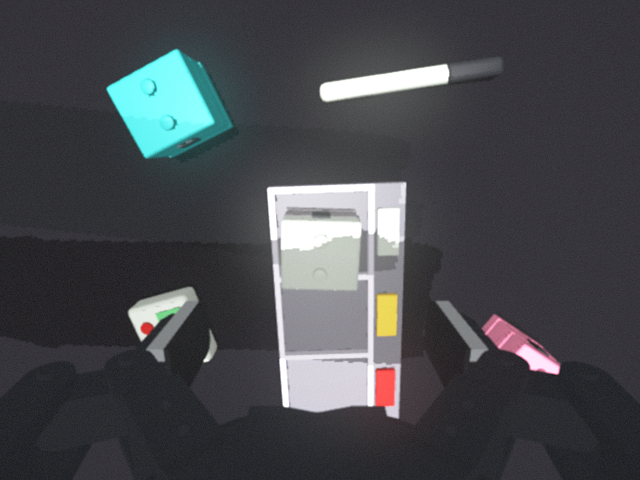

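View pics/t1c.png

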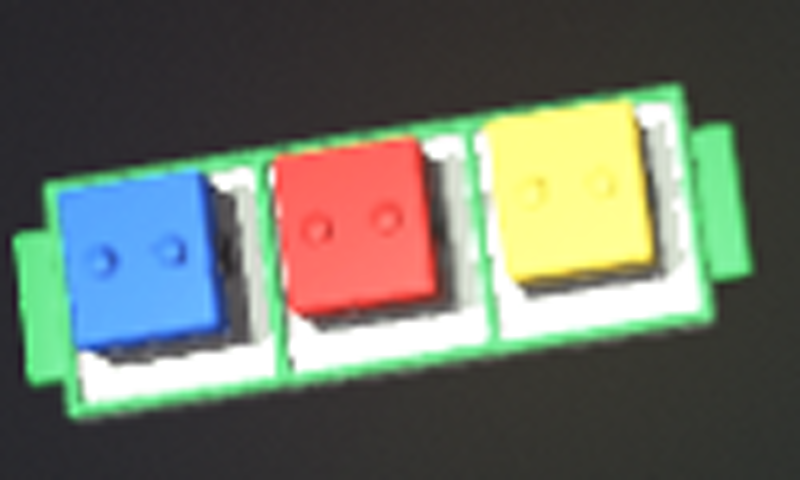

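The top crop shows blue, red and yellow seated left to right. Lugs: blue (103,261)/(174,249), red (317,230)/(386,219), yellow (533,193)/(603,184). The wrist view shows white's lugs at (320,238) and (320,274), square to the tool.

```bash
python3 - <<'E'
from h import *
import pickle
p=camera_params("top"); c=np.array([.4800,.2069]); y=.177; ex=np.array([np.cos(y),np.sin(y)]);ey=np.array([-np.sin(y),np.cos(y)])
for n,q in dict(blue=[(103,261),(174,249)],red=[(317,230),(386,219)],yellow=[(533,193),(603,184)]).items():
    L=w(p,(np.array(q)+.5)/6.4-.5+[173,215],.061); m=L.mean(0); d=L[0]-L[1]
    print(n,m,"in carrier",(m-c)@ex,(m-c)@ey,"yaw",np.arctan2(-d[0],d[1]))
L=w(pickle.load(open("w3.pkl","rb")),[(320,238),(320,274)],.061); d=L[0]-L[1]; print("white",L.mean(0),np.hypot(*d),np.arctan2(-d[0],d[1]))
E
python3 go.py 0.467 -0.107 0.0265 -0.12
```

```text
blue [0.46904668 0.27144173] in carrier 0.0005821427593412415 0.06546198219060881 yaw 0.19191402221675521
red [0.48006451 0.20591385] in carrier -0.00011013649710043927 -0.0009821043145537332 yaw 0.18267372339390686
yellow [0.49272651 0.13990357] in carrier 0.0007311261617703028 -0.06819054892438425 yaw 0.1520531946553601
white [ 0.4674762  -0.10577675] 0.02319781367075092 -0.11967972223263222
t 25.6333 pos [ 0.466 -0.105  0.132] grip 0.9979816640824991 0.0 q [-0.594  0.092  0.765  1.997 -0.073  1.08   0.082] v 0.0028553823320028246 F [-0.332  0.641  0.343]
turn [-0.002 -0.004 -0.009] shift now [-0.043  0.043  2.642] shift after turn [-0.042  0.042  2.642]
```

Request:
carry_out --commands '[[[-0.04,0.04,0.4,0,0,0],[0,0,0.6,0,0,0],[0,0,0.6,0,0,0],[0,0,0.5,0,0,0],[0,0,0.3,0,0,0],[0,0,0.22,0,0,0],[0,0,0,0,0,0],[0,0,0,0,0,0]]]'

```text
clock: 26.3
position: [0.4672, -0.1078, 0.0278]
ee_rot: [0.749, 0.662, 0.0, 0.0]
ft_force: [0.2, -0.2, 0.7]
grip_width: 0.996
grasp_force: 0.0
```

Request:
carry_out --commands '[[[0,0,0,0,0,0],[0,0,0,0,0,0],[0,0,0,0,0,0],[0,0,0,0,0,0],[0,0,0,0,0,0],[0,0,0,0,0,0],[0,0,0,0,0,0],[0,0,0,0,0,0]]]' --hand 1 --force 40

```text
clock: 26.97
position: [0.4677, -0.1079, 0.0284]
ee_rot: [0.749, 0.662, 0.001, 0.0]
ft_force: [-1.4, 1.1, 6.9]
grip_width: 0.579
grasp_force: 40.7
```

Request:
carry_out --commands '[[[0,0,-0.25,0,0,0],[0,0,-0.5,0,0,0],[0,0,-0.8,0,0,0],[0,0,-0.8,0,0,0],[0,0,-0.8,0,0,0],[0,0,-0.25,0,0,0],[0,0,0,0,0,-0.6],[0,0,0,0,0,-0.8],[0,0,0,0,0,-0.8],[0,0,0,0,0,-0.6],[0,0,0,0,0,0],[0,0,0,0,0,0]]]'

```text
clock: 27.97
position: [0.4667, -0.108, 0.1635]
ee_rot: [0.645, 0.764, 0.0, -0.0]
ft_force: [0.4, -0.7, -1.1]
grip_width: 0.581
grasp_force: 42.1
```

```bash
python3 go.py 0.480 0.206 0.16 0.18
```

```text
t 27.9667 pos [ 0.467 -0.108  0.164] grip 0.5805898397610466 42.10329249501228 q [-0.61   0.049  0.773  1.957 -0.038  1.15   0.346] v 0.014410801658553839 F [ 0.379 -0.736 -1.066]
turn [-0.001 -0.002 -0.114] shift now [7.684 1.64  0.09 ] shift after turn [7.664 1.732 0.088]
```

Request:
carry_out --commands '[[[0,0,0,0,0,-0.114],[0.4,0.09,0,0,0,0],[0.8,0.18,0,0,0,0],[0.8,0.18,0,0,0,0],[0.8,0.18,0,0,0,0],[0.8,0.18,0,0,0,0],[0.8,0.18,0,0,0,0],[0.8,0.18,0,0,0,0],[0.8,0.18,0,0,0,0],[0.8,0.18,0,0,0,0],[0.55,0.125,0,0,0,0],[0.31,0.075,0,0,0,0],[0,0,0,0,0,0],[0,0,0,0,0,0],[0,0,0,0,0,0],[0,0,0,0,0,0]]]'

```text
clock: 29.3
position: [0.4798, 0.2042, 0.1635]
ee_rot: [0.641, 0.768, -0.0, 0.0]
ft_force: [0.2, -1.1, -1.7]
grip_width: 0.584
grasp_force: 42.0
```

```bash
python3 go.py 0.480 0.206 0.0765 0.18
python3 - <<'E'
from h import *
import pickle
p=camera_params("wrist"); a=camera("wrist")[:,:,::-1]; cv2.imwrite("pics/w4.png",a)
pickle.dump(p,open("w4.pkl","wb"))
cv2.imwrite("pics/w4c.png",cv2.resize(a[240:440,200:440],None,fx=2.5,fy=2.5,interpolation=cv2.INTER_CUBIC))
E
```

```text
t 29.3 pos [0.48  0.204 0.164] grip 0.5836449331988286 42.04929806292057 q [-0.94   0.157  0.495  1.846 -0.081  1.159 -0.238] v 0.005443160413411169 F [ 0.186 -1.056 -1.674]
turn [-0.     0.001 -0.003] shift now [0.044 0.014 2.176] shift after turn [0.043 0.014 2.176]
```

View pics/w4c.png

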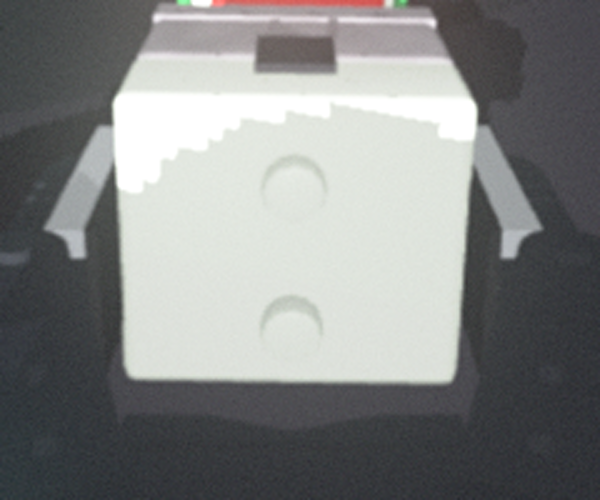

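The crop shows white held square: lugs at (294,193) and (292,328), lid front edge at row 95 and back edge at row 380. The red box lies beneath.

Run:
```python
from h import *
import pickle
p=pickle.load(open("w4.pkl","rb")); o,r=tcp(); z=o["position"][2]-.0284+.056
for q,zz in (([(294,193),(292,328)],z+.005),([(295,95),(292,381)],z)):
    L=w(p,np.array(q)/2.5+[200,240],zz); print(L.mean(0),np.hypot(*(L[0]-L[1])), r.inv().apply(np.r_[L.mean(0)-o["position"][:2],0]))
```

```text
[0.47964164 0.20549223] 0.020802446967343458 [1.04821234e-03 1.00490901e-04 7.18276350e-08]
[0.47977379 0.20517395] 0.045450138384761994 [7.11420298e-04 1.73561129e-04 5.84946853e-08]
```

Request:
carry_out --commands '[[[-0.02,0.01,0.3,0,0,0],[0,0,0.5,0,0,0],[0,0,0.5,0,0,0],[0,0,0.35,0,0,0],[0,0,0.2,0,0,0],[0,0,0,0,0,0],[0,0,0,0,0,0],[0,0,0,0,0,0],[0,0,0,0,0,0]]]'

```text
clock: 30.1
position: [0.4806, 0.2055, 0.0904]
ee_rot: [0.64, 0.768, 0.001, 0.0]
ft_force: [-0.3, 0.3, 0.3]
grip_width: 0.575
grasp_force: 42.0
```

```bash
python3 go.py 0.4801 0.2045 0.0765 0.18
python3 - <<'E'
from h import *
a=camera("side")[:,:,::-1]
cv2.imwrite("pics/s2.png",cv2.resize(a[110:230,220:360],None,fx=5,fy=5,interpolation=cv2.INTER_CUBIC))
E
```

```text
t 30.1 pos [0.481 0.205 0.09 ] grip 0.574962461488408 42.04882688820362 q [-0.918  0.25   0.483  1.917 -0.137  1.005 -0.192] v 0.0031074531672758035 F [-0.275  0.301  0.268]
turn [ 0.015 -0.008  0.021] shift now [-0.022 -0.017  0.347] shift after turn [-0.022 -0.017  0.347]
```

View pics/s2.png

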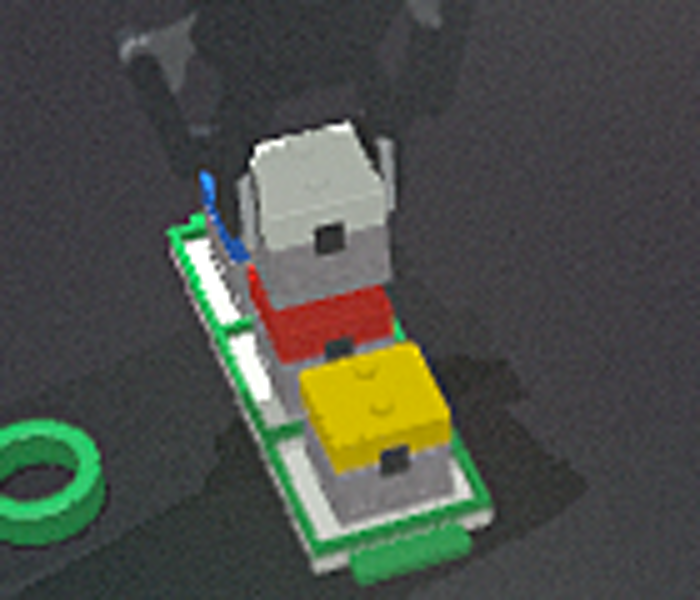

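The side view shows white hovering just above red and lined up with it: white front (320,260), red front (330,325). I'll lower it slowly with a small correction.

Request:
carry_out --commands '[[[-0.025,-0.01,0.1,0,0,0],[0,0,0.08,0,0,0],[0,0,0.07,0,0,0],[0,0,0.05,0,0,0],[0,0,0.04,0,0,0],[0,0,0,0,0,0],[0,0,0,0,0,0],[0,0,0,0,0,0]]]'

```text
clock: 30.82
position: [0.4797, 0.2042, 0.0764]
ee_rot: [0.64, 0.769, -0.0, -0.0]
ft_force: [-3.8, -2.1, 8.3]
grip_width: 0.576
grasp_force: 43.1
```

```bash
python3 go.py 0.4801 0.2045 0.0765 0.18
```

```text
t 30.8167 pos [0.48  0.204 0.076] grip 0.5760415194577458 43.060360103845596 q [-0.912  0.269  0.48   1.93  -0.149  0.978 -0.182] v 0.002091266032430577 F [-3.811 -2.128  8.289]
turn [-0.003 -0.004  0.021] shift now [ 0.007  0.01  -0.002] shift after turn [ 0.007  0.01  -0.002]
```

It made contact at exactly the seated height, so I'll release and retreat.

Request:
carry_out --commands '[[[0,0,0,0,0,0],[0,0,0,0,0,0],[0,0,0,0,0,0],[0,0,0,0,0,0],[0,0,0,0,0,0],[0,0,0,0,0,0]]]' --hand -1

```text
clock: 31.32
position: [0.4798, 0.2042, 0.0758]
ee_rot: [0.64, 0.769, 0.0, -0.0]
ft_force: [-0.1, 0.1, -0.2]
grip_width: 0.999
grasp_force: 0.0
```

Request:
carry_out --commands '[[[0,0,-0.2,0,0,0],[0,0,-0.5,0,0,0],[0,0,-0.6,0,0,0],[0,0,-0.6,0,0,0],[0,0,-0.6,0,0,0],[0,0,-0.5,0,0,0],[-0.5,0,-0.2,0,0,0],[-0.7,0,0,0,0,0],[-0.7,0,0,0,0,0],[-0.7,0,0,0,0,0],[-0.7,0,0,0,0,0],[0,0,0,0,0,0],[0,0,0,0,0,0],[0,0,0,0,0,0],[0,0,0,0,0,0]]]'

```text
clock: 32.57
position: [0.5036, 0.0755, 0.204]
ee_rot: [0.639, 0.769, 0.0, -0.0]
ft_force: [-0.2, 0.8, 0.2]
grip_width: 0.998
grasp_force: 0.0
```

Run:
```python
from h import *
a=camera("side")[:,:,::-1];b=camera("top")[:,:,::-1]
x=cv2.resize(a[110:230,220:360],(400,343),interpolation=cv2.INTER_CUBIC); y=cv2.resize(b[205:290,200:300],(400,340),interpolation=cv2.INTER_CUBIC)
cv2.imwrite("pics/end.png",np.hstack([x[:340],y]))
```

```text
(no output)
```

View pics/end.png

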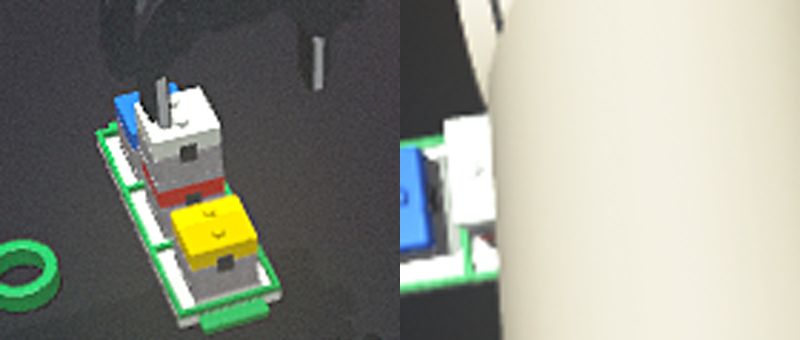

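The side view shows white (180,135) sitting flush on red with no visible gap, but the arm hides it in the top view. I'll clear the arm and measure once.

Request:
carry_out --commands '[[[-0.8,0,0,0,0,0],[-0.8,0,0,0,0,0],[-0.8,0,0,0,0,0],[-0.8,0,0,0,0,0],[-0.8,0,0,0,0,0],[-0.8,0,0,0,0,0],[0,0,0,0,0,0],[0,0,0,0,0,0],[0,0,0,0,0,0],[0,0,0,0,0,0]]]'

```text
clock: 33.5
position: [0.5387, -0.1127, 0.2037]
ee_rot: [0.639, 0.769, 0.0, -0.0]
ft_force: [0.3, -0.1, -0.3]
grip_width: 1.001
grasp_force: 0.0
```

Run:
```python
from h import *
a=camera("side")[:,:,::-1];b=camera("top")[:,:,::-1]
x=cv2.resize(a[130:230,240:320],(400,500),interpolation=cv2.INTER_CUBIC); y=cv2.resize(b[205:305,190:270],(400,500),interpolation=cv2.INTER_CUBIC)
cv2.imwrite("pics/end2.png",np.hstack([x,y]))
```

```text
(no output)
```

View pics/end2.png

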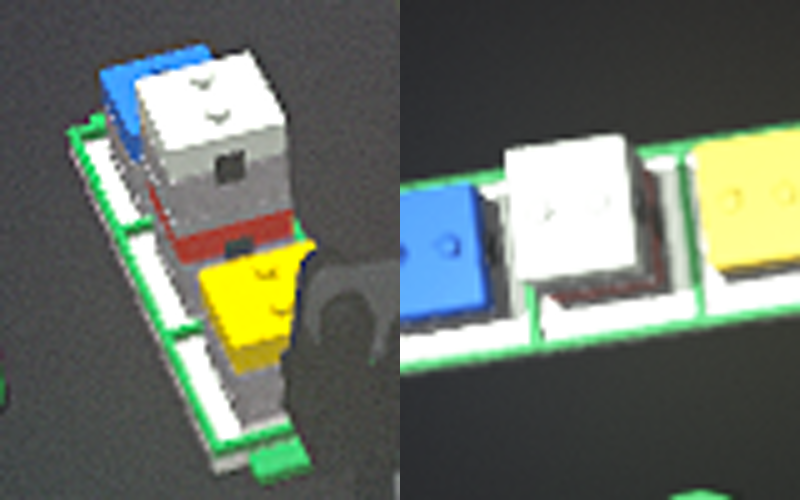

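White sits level and flush on red, with lugs in the right-hand panel at (145,212) and (201,204). One quick check of the centres, then I'll hand in.

Run:
```python
from h import *
p=camera_params("top"); L=w(p,(np.array([(145,212),(201,204)])+.5)/5-.5+[190,205],.109); m=L.mean(0)
print(m,np.hypot(*(m-[.4801,.2059])))
if np.hypot(*(m-[.4801,.2059]))<.005: print(hand_in())
```

```text
[0.47859342 0.20277146] 0.0034724004368182296
the job is handed in; nothing more can be done
None
```

The job is handed in at about 33.5 s: yellow is in the right bay, red in the middle, blue in the left, and white is seated level on red with centres measured about 3.5 mm apart (limit 5 mm); the judge's verdict was not shown.

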